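# Index the pot-painting turntable to its next notch

## Robot

A 6-joint arm with a two-finger parallel gripper is mounted at the origin on a cart in front of the work surface, level with it; the furniture and walls round the work are solid. World frame = base frame: x ahead of the robot, y to its left, z up, the work surface at z = 0. Lengths are in mm, angles in rad, forces in N, time in s.
With the tool pointing down it reaches from about 350 to 775 mm from the base axis. Payload 7.3 kg.
Tool frame: the origin (TCP) lies on the centre line of the jaws, within the pads' length; the fingertips stand 17 mm ahead of it and the grasp point (between the pads) lies 2 mm behind it; z points along the fingers, y is the line along which they close (so a half turn about z gives the same grasp; the last joint's range is limited). The gripper opens to 92 mm and grips with 3 to 60 N. Pads are 19 mm wide; open, the fingers measure 130 mm over their backs; the gripper's body (75 mm by 190 mm) begins 47 mm behind the grasp point.
Start: joints at [0.991, 0.342, 1.524, -0, 1.275, -0.146], TCP at [220.657, 476.397, 243.741] pointing down, gripper open.
Joint ranges: [-2.53, 2.53], [-0.77, 2.02], [0.04, 2.7], [-1, 4.14], [0.28, 2.66], [-3.11, 3.11]. Speed limits (rad/s): [2.57, 2.57, 3.14, 3.14, 3.14, 3.14].

## Interface

Orientations are given as [roll, pitch, yaw] about the fixed x, y, z axes, in that order (R = Rz(yaw) Ry(pitch) Rx(roll)).
In Python, from plant import bot gives the robot as it stands. The module is installed in compiled form; this text tells all that it offers.
- The arm moves only by the shell command python3 -m pendant 'ROWS'. ROWS is JSON, a list of rows, each a list of 3 entries, a list of its own where there are three numbers: the shift along the world's x, y, z as a fraction of full scale, then the turn, a rotation vector about the world's x, y, z as a fraction of full scale, then the opening, from -1 (shut) to 1 (fully open), so that 0 is half open. In form: [[[tx, ty, tz], [rx, ry, rz], claw], ...]. A call has exactly 10 rows; each row shifts and turns the commanded pose from where the row before left it; what a row does not reach is not made up. Full scale, the value 1, is 30 mm for a shift and 0.12 rad for a turn. A row lasts 1/12 s, in which the tool goes at most 41.7 mm and 7.16 degrees, less where a joint would pass 70% of its speed; a pose out of reach is approached as far as the arm can. A call with a number of a shift or a turn outside -1 to 1 is refused whole. A call with a gripper value outside its range is refused whole. The fingers move at their own pace and stop on an object; the grip force is fixed at half the most. Time passes only in rows, so rows that do not move let the fingers close, or fill a call up. It gives the time, the measured TCP pose, the force, the opening and the grip force at its end, in the units of the state.
- bot.get_obs(): the state, without advancing time (a new reading comes with each control period).
- bot.capture(name): name is "side" or "top"; returns the picture (400x640x3 uint8, blue, green, red); there is no depth.
- bot.camera_params(name): a dict with "fovy" (degrees; the focal length in pixels is half the picture's height over the tangent of half this angle, whatever the lens; pixels are square), "cx", "cy" (the principal point, pixels), "distortion" ([k1, k2, p1, p2, k3] as OpenCV has them; the pictures are not rectified), "camera_from_world" (4x4, takes a point from world to camera coordinates). Camera axes: x right, y down, z forward; pixel columns grow to the right and rows downward; lengths in mm; the calibration is good to about 2 mm. A picture is of the moment at which its call begins. camera_params takes no time and is no camera call.
- bot.close_job(): hands the job in; it is judged then, once.
The state is a dict: "time": time; "joint_positions": joint angles; "dq": joint speeds; "tau": joint torques, N m; "tool_pos": TCP position; "tcp_rot": TCP orientation; "contact_force": force on the tool from outside, world axes, zero at the start; "moment": the same for the moment, N m; "grip_width": finger opening in mm; "finger_force": force on a finger pad.
Only numpy, scipy, OpenCV 4.12 (cv2) and the standard library are available. Lean on these libraries where they do the work, as an engineer would, in place of code of your own. Each camera call takes 0.05 s, during which the arm holds its last target. There are 200 camera calls.

## Task

Turn the pot that is being painted to its next side: pull the spring ring of the turntable's arm up, swing the arm clockwise (seen from above) to the very next narrow notch, and let the ring go so that the pin sits fully home in that notch. Do not force the pin against the plate, keep the pot standing on the turntable, and leave the other things on the bench where they are.

Things in the scene. Friction and masses are not known exactly. Their poses are not given: they have to be found in the camera images.
- foot: fixed round grey base (230 mm across) with the aluminium index plate on it: 256 mm across, flat top 30 mm above the bench, open notches round its rim. The pin starts in a long slot (48 mm along the rim); all other notches are narrow (10.5 mm wide), 40 degrees apart. How the plate is clamped varies and its own pose is not given. Origin: on the turning axis at bench height, z up
- spindle: carries the turning parts: plywood turntable (170 mm across, top 48 mm above the bench) with a dark steel arm that reaches out over the plate's rim. More than 20 N between the pin and the plate counts as forcing it. Origin: on the turning axis at bench height, z up
- turntable (a joint): angle of turntable and arm, rad: about 0 at the start, grows as the arm swings clockwise seen from above. The slot's centre lies anywhere from -0.13 to 0.13, so the next narrow notch (40 degrees on) has its centre anywhere from 0.56 to 0.83. About 0.12 N m of friction: it stays where it is left when the pin is out
- plunger (a joint): lift of the spring plunger, m: 0 = pin fully home (tip 9 mm below the plate's top), about 0.009 = tip rests on the plate's flat top, 0.015 = end of travel. A spring pushes it down with 5 N at 0 and 8.7 N at 0.015. The pin is 8 mm thick with a round tip, straight below the ring's centre
- ring_centre (a point): centre of the upright steel pull ring on the plunger: 37 mm outer diameter, 9 mm bar, 94.5 mm above the bench with the pin home, 115 mm from the turning axis. x points outward from that axis, y is the ring's flat normal (pinch it along y), z up; the ring does not swivel on the arm. Below it: 14 mm of stem (10 mm thick), then the housing (28 mm thick at most, top 62 mm above the bench)
- pot: the terracotta pot that is being painted, standing upside down near the middle of the turntable: 84 mm across, 74 mm high. Origin: centre of its underside, z up
- paint_tin: paint tin, 77 mm across, 76 mm high, on the bench: leave alone. Origin: centre of its underside
- small_pot: small terracotta pot, 74 mm across, 65 mm high, on the bench: leave alone. Origin: centre of its underside
- tape_roll: roll of tape lying on the bench, 94 mm across, 48 mm high: leave alone. Origin: centre of its underside
Things that resemble listed ones, but are neither listed nor needed, are in the scene too. Leave any pink look-alike of the pot alone.

How it is judged (in metres and radians):
On the way, in this order (a step that is already met when the one before it is completed fails the run):
1. the ring is pulled up until the pin is clear of the slot (value of joint plunger above 0.0075 m), for 0.1 s.
2. the arm is swung clockwise, pin out, past the end of the slot (value of joint turntable above 0.38 rad and value of joint plunger above 0.006 m), for 0.1 s.
At the end, for the whole second after the job is handed in: The pin sits in the first narrow notch clockwise of the slot (turntable at 0.52 to 0.88 rad), fully home (plunger within 2 mm of 0), the turntable at rest, and the pot stands upright on the turntable within 30 mm of its axis (value of joint plunger below 0.002 m and value of joint turntable between 0.52 and 0.88 rad and velocity of joint turntable between -0.05 and 0.05 rad/s and angle between pot's own z axis and vertical below 0.1 rad and horizontal distance between pot and spindle below 0.03 m and height (world z) of pot above 0.043 m); the robot touches nothing.
It fails at once if the pin is forced against the index plate (more than 20 N) (contact force between foot and spindle above 20 N).
It fails at once if the pot tips or leaves the turntable (angle between pot's own z axis and vertical above 0.35 rad or height (world z) of pot below 0.03 m).
It fails at once if a bystander is moved more than 20 mm (distance of any of paint_tin, small_pot, tape_roll from where it was at the start of the episode above 0.02 m).
It also fails if it takes over 42 s, if anything falls off the work surface, if the arm or the gripper's body presses on something with over 40 N, if the wrist force passes 120 N, or if a joint passes its speed limit or range.

## Working session

There is one attempt and no reset: what is moved stays moved. The work goes in short steps, Python scripts to look and compute and a shell command to move; the robot and the scene stay as the last step left them, time stands still between calls to the robot, and variables do not carry over. Pictures are saved under pics/ and viewed, at most 10 in all, crops included, and the job is handed in when it is done.

```bash
mkdir -p pics
cat > h.py <<'E'
import numpy as np,cv2
from plant import bot
def cam(n):
    p=bot.camera_params(n);f=200/np.tan(np.radians(p["fovy"])/2)
    K=np.array([[f,0,p["cx"]],[0,f,p["cy"]],[0,0,1.]]);return K,np.array(p["distortion"],float),np.array(p["camera_from_world"])
def ray(n,u,v):
    K,d,T=cam(n);x=cv2.undistortPoints(np.array([[[u,v]]],float),K,d)[0,0]
    R=T[:3,:3];return -R.T@T[:3,3],R.T@np.array([x[0],x[1],1])
def onz(n,u,v,z):
    o,d=ray(n,u,v);return o+d*(z-o[2])/d[2]
def proj(n,P):
    K,d,T=cam(n);return cv2.projectPoints(np.array(P,float).reshape(-1,1,3),cv2.Rodrigues(T[:3,:3])[0],T[:3,3],K,d)[0][:,0]
def tri(a,b):
    (o1,d1),(o2,d2)=ray(*a),ray(*b);d1/=np.linalg.norm(d1);d2/=np.linalg.norm(d2)
    s=np.linalg.lstsq(np.c_[d1,-d2],o2-o1,rcond=None)[0];p,q=o1+s[0]*d1,o2+s[1]*d2
    return (p+q)/2,np.linalg.norm(p-q)
E
python3 - <<'E'
from h import *
for n in("side","top"):cv2.imwrite(f"pics/{n}0.png",bot.capture(n))
for n in("side","top"):
    K,d,T=cam(n);print(n,K[0,0],-T[:3,:3].T@T[:3,3],T[2,:3])
o=bot.get_obs();print(o["time"],o["tool_pos"],o["tcp_rot"],o["grip_width"])
E
```

```text
side 460.9026686121539 [ 261.37923992 -388.50454363  899.41473697] [ 0.26668626  0.6920952  -0.67073293]
top 393.4004022142017 [ 391.88831754  445.05941619 1036.86847535] [ 0.20084245  0.02531534 -0.9792964 ]
0.1 [220.47005447 476.10354431 243.12789425] [-3.14025601e+00 -1.94399953e-04  2.70780277e+00] 91.90232825765932
```

View pics/side0.png

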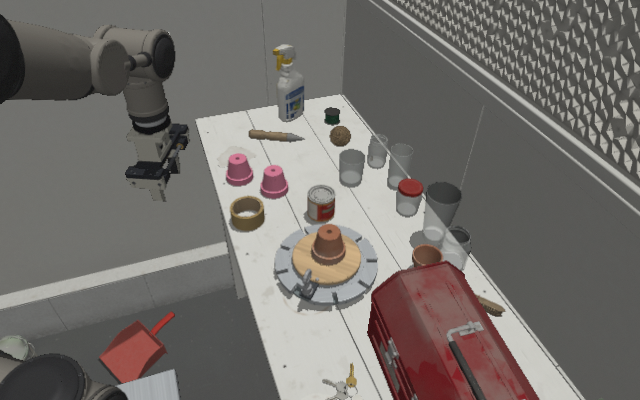

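View pics/top0.png

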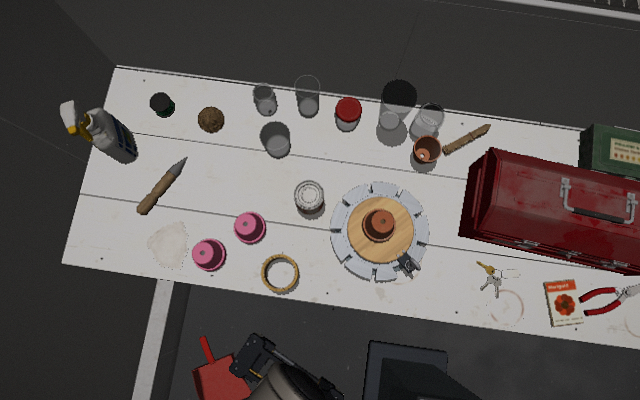

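The scene shows the turntable at side (327,258) and top (380,228), with the dark arm and ring at side (308,284) and top (406,264). Possible confusions for the pot are the pink pots at top (250,228) and (209,254), and the small pot at top (426,150). I choose the terracotta pot on the plywood, at top (379,225). Next I'll take close crops and measure the plywood.

Run:
```python
from h import *
s=cv2.imread("pics/side0.png");t=cv2.imread("pics/top0.png")
a=cv2.resize(s[260:310,280:340],None,fx=6.6,fy=6.6,interpolation=cv2.INTER_CUBIC)
b=cv2.resize(t[235:285,375:435],None,fx=6.6,fy=6.6,interpolation=cv2.INTER_CUBIC)
cv2.imwrite("pics/crop.png",np.hstack([a,b]))
# plywood: saturated yellowish; convex hull -> points on z=48 -> circle
for n,im,c in(("side",s,(327,258)),("top",t,(380,228))):
    hsv=cv2.cvtColor(im,cv2.COLOR_BGR2HSV);m=cv2.inRange(hsv,(11,70,110),(25,255,255))
    k=np.zeros_like(m);cv2.circle(k,c,55,255,-1);m=cv2.morphologyEx(m&k,cv2.MORPH_OPEN,np.ones((3,3)))
    ys,xs=np.nonzero(m);h=cv2.convexHull(np.c_[xs,ys].astype(np.int32))[:,0]
    P=np.array([onz(n,u,v,48)[:2] for u,v in h]).astype(np.float32)
    print(n,cv2.minEnclosingCircle(P),cv2.fitEllipse(P))
```

```text
side ((543.42333984375, 305.7722473144531), 84.45218658447266) ((543.8342895507812, 305.86163330078125), (166.799560546875, 167.9954071044922), 177.9013214111328)
top ((545.1083984375, 311.49835205078125), 84.2559814453125) ((544.9063720703125, 311.3100891113281), (166.6538543701172, 168.08941650390625), 33.732215881347656)
```

View pics/crop.png

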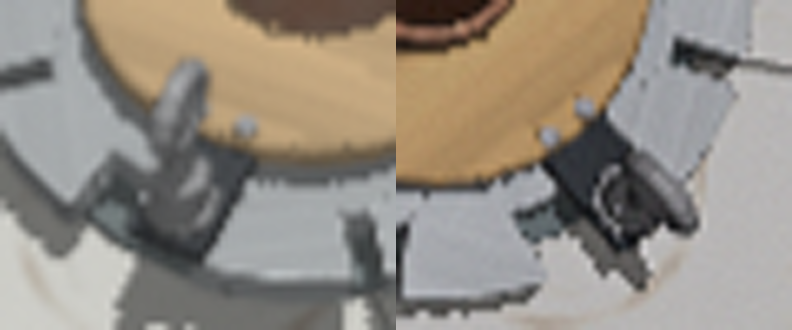

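The crop shows the upright ring, centre about side (307.7,277) and top (415.3,263.8). It is edge-on in the top view and sits radially outward on the dark arm. The pin's slot extends to the left of the arm in both views.

Run:
```python
from h import *
p,e=tri(("side",307.7,277),("top",415.3,263.8));print(p,e)
A=np.array([544.5,308.5])
for n,u,v,z in(("side",307.7,277,94.5),("top",415.3,263.8,94.5),("top",400.9,253.2,55)):
    q=onz(n,u,v,z)[:2]-A;print(n,q+A,np.linalg.norm(q),np.degrees(np.arctan2(q[1],q[0])))
for a in (-130,-120,-110,-100,-140,-150):
    c=np.r_[A+115*np.array([np.cos(np.radians(a)),np.sin(np.radians(a))]),94.5];print(a,c,proj("side",c)[0],proj("top",c)[0])
```

```text
[467.57654515 224.70165977  92.98390762] 1.6006953390429441
side [467.99404133 223.48128774] 114.3736995394374 -131.98316039128306
top [466.6663638  225.21706594] 113.9917629922711 -133.06287586616983
top [490.70265001 254.13336587] 76.48454597117083 -134.6984460414172
-130 [470.57942489 220.40488904  94.5       ] [309.25753393 277.72898996] [417.46744638 262.4435143 ]
-120 [487.         208.90707856  94.5       ] [318.00750062 279.66472387] [422.90830231 256.25240223]
-110 [505.16768352 200.43534861  94.5       ] [327.07683374 280.37064779] [427.12292785 249.19561425]
-100 [524.53045957 195.2471084   94.5       ] [336.12234429 279.81640556] [429.99284183 241.50331308]
-140 [456.40488904 234.57942489  94.5       ] [301.15152277 274.64881601] [410.96203349 267.562803  ]
-150 [444.90707856 251.          94.5       ] [293.97728085 270.55784368] [403.59257666 271.43663172]
```

Run:
```python
from h import *
im={n:cv2.cvtColor(cv2.imread(f"pics/{n}0.png"),cv2.COLOR_BGR2GRAY) for n in("side","top")}
A={"side":(543.6,305.8),"top":(545,311.4)}
out=[]
for n in im:
    th=np.radians(np.arange(-250,110,.5))
    rows=[]
    for r in np.arange(96,132,1.):
        P=np.c_[A[n][0]+r*np.cos(th),A[n][1]+r*np.sin(th),0*th+30];q=proj(n,P).astype(np.float32)
        rows.append(cv2.remap(im[n],q[None,:,0],q[None,:,1],cv2.INTER_LINEAR)[0])
    S=np.array(rows);out.append(cv2.resize(S,None,fx=1.1,fy=4))
    g=S[14:24].mean(0);g=cv2.GaussianBlur(g[None],(0,0),2)[0]
    mins=[(np.degrees(th[i]).round(1),int(g[i])) for i in range(4,len(g)-4) if g[i]==g[i-4:i+5].min() and g[i]<np.median(g)-12]
    print(n,int(np.median(g)),mins)
cv2.imwrite("pics/polar.png",np.vstack(out))
```

```text
side 167 [(np.float64(-222.5), 84), (np.float64(-182.0), 84), (np.float64(-149.0), 82), (np.float64(-139.5), 62), (np.float64(-129.5), 63), (np.float64(-100.0), 71), (np.float64(-59.0), 91), (np.float64(-19.0), 84), (np.float64(21.5), 95), (np.float64(57.5), 116), (np.float64(65.5), 113), (np.float64(74.0), 117), (np.float64(97.0), 111)]
top 166 [(np.float64(-222.0), 90), (np.float64(-179.0), 105), (np.float64(-151.5), 141), (np.float64(-139.5), 49), (np.float64(-130.0), 47), (np.float64(-99.5), 65), (np.float64(-59.5), 105), (np.float64(-23.0), 139), (np.float64(-18.0), 150), (np.float64(17.5), 102), (np.float64(58.5), 76), (np.float64(99.0), 62)]
```

View pics/polar.png

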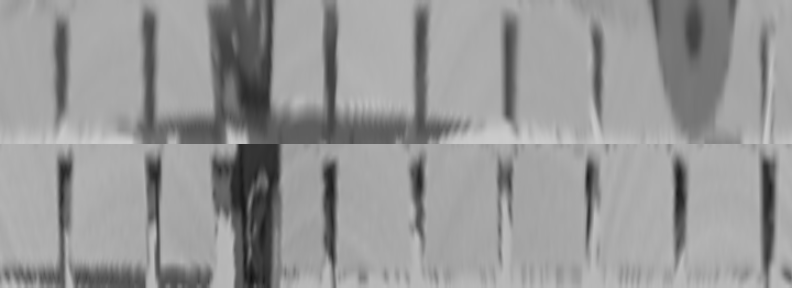

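The narrow notches fit 40° spacing, with the next one at about -180.7°. The arm is at about -133°, so the swing is about 0.83 rad. Moving above the ring now.

```bash
python3 -m pendant '[[[0.41,-0.42,0],[0,0,0.525],0.5],[[0.41,-0.42,0],[0,0,0.525],0],[[0.41,-0.42,0],[0,0,0.525],0],[[0.41,-0.42,0],[0,0,0.525],0],[[0.41,-0.42,0],[0,0,0.525],0],[[0.41,-0.42,0],[0,0,0.525],0],[[0.41,-0.42,0],[0,0,0.525],0],[[0.41,-0.42,0],[0,0,0.525],0],[[0.41,-0.42,0],[0,0,0.525],0],[[0.41,-0.42,0],[0,0,0.525],0]]' && python3 -m pendant '[[[0.41,-0.42,0],[0,0,0.525],0],[[0.41,-0.42,0],[0,0,0.525],0],[[0.41,-0.42,0],[0,0,0.525],0],[[0.41,-0.42,0],[0,0,0.525],0],[[0.41,-0.42,0],[0,0,0.525],0],[[0.41,-0.42,0],[0,0,0.525],0],[[0.41,-0.42,0],[0,0,0.525],0],[[0.41,-0.42,0],[0,0,0.525],0],[[0.41,-0.42,0],[0,0,0.525],0],[[0.41,-0.42,0],[0,0,0.525],0]]'
```

```text
time: 0.93
tool_pos: [344.0, 349.6, 243.4]
tcp_rot: [-3.141, -0.001, -2.942]
contact_force: [0.2, 0.8, 0.6]
grip_width: 46.0
finger_force: 0.0
time: 1.77
tool_pos: [467.0, 223.7, 243.4]
tcp_rot: [3.141, -0.001, -2.312]
contact_force: [-0.1, 0.1, -0.4]
grip_width: 46.1
finger_force: 0.0
```

```bash
python3 -m pendant '[[[0,0,-0.5],[0,0,0],0],[[0,0,-0.5],[0,0,0],0],[[0,0,-0.5],[0,0,0],0],[[0,0,-0.5],[0,0,0],0],[[0,0,-0.5],[0,0,0],0],[[0,0,-0.5],[0,0,0],0],[[0,0,-0.5],[0,0,0],0],[[0,0,-0.5],[0,0,0],0],[[0,0,-0.2],[0,0,0],0],[[0,0,0],[0,0,0],0]]'
python3 - <<'E'
from h import *
o=[]
for n,c in(("side",(308,265)),("top",(412,255))):
    im=bot.capture(n);x,y=c;o.append(cv2.resize(im[y-40:y+40,x-32:x+32],None,fx=6,fy=6,interpolation=cv2.INTER_CUBIC))
cv2.imwrite("pics/c1.png",np.hstack(o))
E
```

```text
time: 2.6
tool_pos: [465.6, 224.1, 116.2]
tcp_rot: [3.14, -0.003, -2.315]
contact_force: [-0.7, -0.2, -0.8]
grip_width: 45.8
finger_force: 0.0
```

View pics/c1.png

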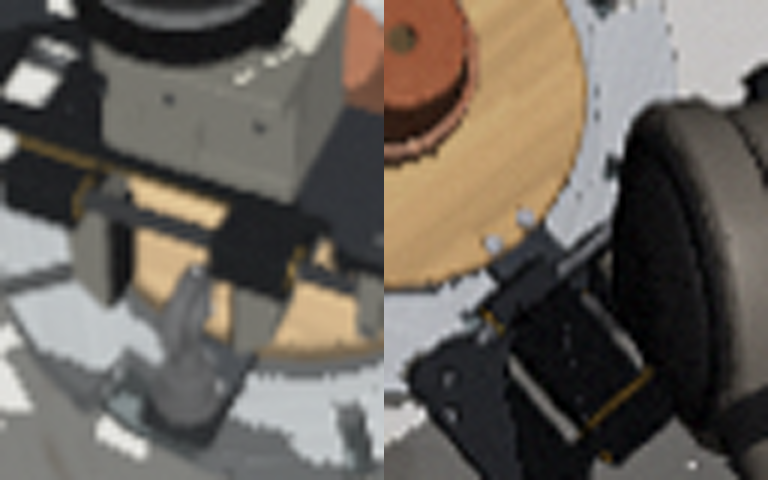

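The fingers straddle the ring: in the side crop they are at (110,250) and (255,310), with the ring at (195,275) between them. Lowering and closing.

```bash
python3 -m pendant '[[[0.04,0,-0.2],[0,0,0],0],[[0,0,-0.2],[0,0,0],0],[[0,0,-0.2],[0,0,0],0],[[0,0,-0.15],[0,0,0],-0.3],[[0,0,0],[0,0,0],-0.5],[[0,0,0],[0,0,0],-0.6],[[0,0,0],[0,0,0],-0.7],[[0,0,0],[0,0,0],-0.8],[[0,0,0],[0,0,0],-1],[[0,0,0],[0,0,0],-1]]'; python3 -m pendant '[[[0,0,0],[0,0,0],-1],[[0,0,0],[0,0,0],-1],[[0,0,0],[0,0,0],-1],[[0,0,0],[0,0,0],-1],[[0,0,0],[0,0,0],-1],[[0,0,0],[0,0,0],-1],[[0,0,0],[0,0,0],-1],[[0,0,0],[0,0,0],-1],[[0,0,0],[0,0,0],-1],[[0,0,0],[0,0,0],-1]]'
```

```text
time: 3.53
tool_pos: [467.9, 224.5, 95.4]
tcp_rot: [-3.142, 0.0, -2.315]
contact_force: [-1.2, 0.9, -0.7]
grip_width: 8.3
finger_force: 30.0
time: 4.37
tool_pos: [467.9, 224.5, 95.4]
tcp_rot: [-3.142, 0.0, -2.315]
contact_force: [-1.2, 0.8, 4.8]
grip_width: 8.4
finger_force: 30.0
```

```bash
python3 -m pendant '[[[0,0,0.07],[0,0,0],-1],[[0,0,0.07],[0,0,0],-1],[[0,0,0.07],[0,0,0],-1],[[0,0,0.07],[0,0,0],-1],[[0,0,0.07],[0,0,0],-1],[[0,0,0.07],[0,0,0],-1],[[0,0,0],[0,0,0],-1],[[0,0,0],[0,0,0],-1],[[0,0,0],[0,0,0],-1],[[0,0,0],[0,0,0],-1]]'
python3 - <<'E'
from h import *
o=bot.get_obs();p=o["tool_pos"][:2]
A=np.array([544.4,308.6]);q=p-A;r=np.linalg.norm(q);a=np.arctan2(q[1],q[0]);print(r,np.degrees(a))
for k in range(0,11):
    b=a-.083*k; print(k,(A+r*np.array([np.cos(b),np.sin(b)])-p).round(1))
E
```

```text
time: 5.2
tool_pos: [467.9, 224.4, 107.7]
tcp_rot: [3.141, -0.0, -2.315]
contact_force: [3.9, 2.8, -9.0]
grip_width: 8.3
finger_force: 30.0
113.80411215504229 -132.26832652022628
0 [ 0. -0.]
1 [-6.7  6.6]
2 [-12.9  13.8]
3 [-18.4  21.5]
4 [-23.3  29.5]
5 [-27.5  38. ]
6 [-30.9  46.8]
7 [-33.7  55.8]
8 [-35.6  65.1]
9 [-36.8  74.4]
10 [-37.3  83.9]
```

```bash
python3 -m pendant '[[[-0.115,0.107,0],[0,0,-0.346],-1],[[-0.108,0.113,0],[0,0,-0.346],-1],[[-0.107,0.117,0],[0,0,-0.346],-1],[[-0.1,0.123,0],[0,0,-0.346],-1],[[-0.095,0.127,0],[0,0,-0.346],-1],[[-0.088,0.13,0],[0,0,-0.346],-1],[[-0.085,0.131,0],[0,0,-0.346],-1],[[-0.078,0.136,0],[0,0,-0.346],-1],[[-0.073,0.14,0],[0,0,-0.346],-1],[[-0.067,0.143,0],[0,0,-0.346],-1]]'; python3 -m pendant '[[[-0.06,0.146,0],[0,0,-0.346],-1],[[-0.054,0.148,0],[0,0,-0.346],-1],[[-0.05,0.15,0],[0,0,-0.346],-1],[[-0.043,0.15,0],[0,0,-0.346],-1],[[-0.035,0.154,0],[0,0,-0.346],-1],[[-0.029,0.155,0],[0,0,-0.346],-1],[[-0.023,0.155,0],[0,0,-0.346],-1],[[-0.017,0.155,0],[0,0,-0.346],-1],[[0,0,0],[0,0,0],-1],[[0,0,0],[0,0,0],-1]]'
python3 - <<'E'
from h import *
o=bot.get_obs();q=o["tool_pos"][:2]-np.array([544.4,308.6]);print(np.linalg.norm(q),np.degrees(np.arctan2(q[1],q[0])),np.degrees(o["tcp_rot"][2]),o["contact_force"],o["moment"])
for n,c in(("side",(300,262)),("top",(390,250))):
    im=bot.capture(n);cv2.imwrite(f"pics/{n}2.png",im);x,y=c
a,b=[cv2.imread(f"pics/{n}2.png") for n in("side","top")]
cv2.imwrite("pics/c2.png",np.hstack([cv2.resize(i[y-50:y+50,x-40:x+40],None,fx=5,fy=5,interpolation=cv2.INTER_CUBIC) for i,(x,y) in((a,(300,265)),(b,(375,255)))]))
E
```

```text
time: 6.03
tool_pos: [440.3, 262.5, 107.8]
tcp_rot: [-3.141, 0.0, -2.732]
contact_force: [3.3, 1.8, -8.1]
grip_width: 8.2
finger_force: 30.0
time: 6.87
tool_pos: [430.6, 298.9, 107.6]
tcp_rot: [3.142, -0.001, -3.061]
contact_force: [1.2, 4.1, -7.6]
grip_width: 8.6
finger_force: 30.0
114.16553996451023 -175.1262276063603 -175.372508231892 [ 1.18168517  4.12704406 -7.63114082] [ 0.62301467 -0.19093936  0.26750304]
```

View pics/c2.png

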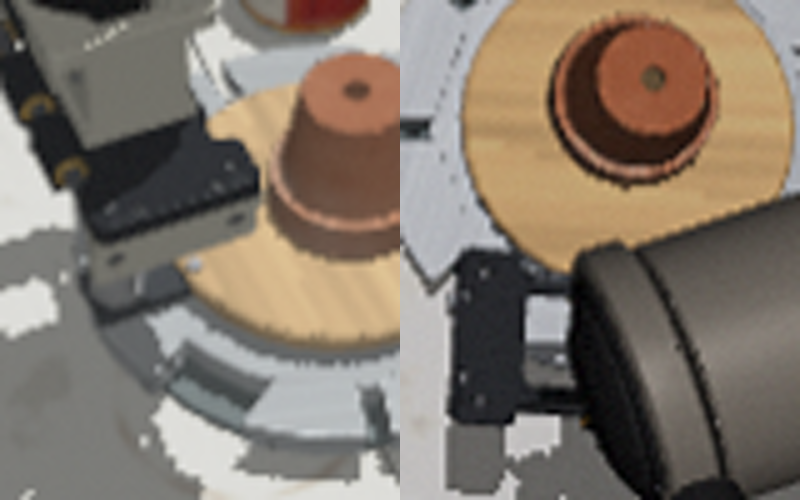

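The side crop shows the slot at (215,380), now empty and clear of the arm, and the pot is still standing. About 4.8° remain to the notch. I'll finish the swing, lower to just above the plate and ease the jaws open.

```bash
python3 -m pendant '[[[-0.008,0.08,0],[0,0,-0.175],-1],[[-0.004,0.08,0],[0,0,-0.175],-1],[[-0.002,0.08,0],[0,0,-0.175],-1],[[0,0.077,0],[0,0,-0.175],-1],[[0,0,0],[0,0,0],-1],[[0,0,-0.03],[0,0,0],-1],[[0,0,-0.03],[0,0,0],-1],[[0,0,-0.02],[0,0,0],-1],[[0,0,0],[0,0,0],-1],[[0,0,0],[0,0,0],-1]]'
```

```text
time: 7.8
tool_pos: [430.2, 308.2, 105.3]
tcp_rot: [-3.141, -0.001, 3.137]
contact_force: [-2.0, 3.6, -7.4]
grip_width: 8.3
finger_force: 30.0
```

```bash
python3 -m pendant '[[[0,0,0],[0,0,0],-0.6],[[0,0,0],[0,0,0],-0.6],[[0,0,0],[0,0,0],-0.6],[[0,0,0],[0,0,0],-0.6],[[0,0,0],[0,0,0],-0.6],[[0,0,0],[0,0,0],-0.6],[[0,0,0],[0,0,0],-0.6],[[0,0,0],[0,0,0],-0.6],[[0,0,0],[0,0,0],-0.6],[[0,0,0],[0,0,0],-0.6]]'
python3 - <<'E'
from h import *
a=bot.capture("side");b=bot.capture("top")
cv2.imwrite("pics/c3.png",np.hstack([cv2.resize(i[y-50:y+50,x-40:x+40],None,fx=5,fy=5,interpolation=cv2.INTER_CUBIC) for i,(x,y) in((a,(290,265)),(b,(375,265)))]))
for h in(0,9):print(h,proj("side",[[429.5,308.5,94.5+18+h]]))
E
```

```text
time: 8.63
tool_pos: [430.6, 308.3, 105.4]
tcp_rot: [3.142, 0.0, 3.136]
contact_force: [-1.1, -0.7, 0.3]
grip_width: 18.3
finger_force: 0.0
0 [[279.76584468 248.82272523]]
9 [[279.59008972 246.16030655]]
```

View pics/c3.png

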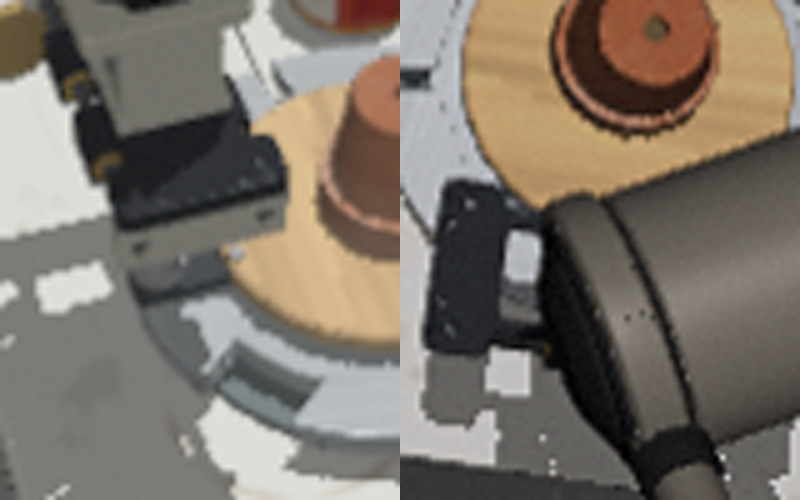

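The jaws are open to 18 mm and the ring is hidden behind the finger at side crop (180,270). I'll open wider and lift straight off to see it.

```bash
python3 -m pendant '[[[0,0,0],[0,0,0],0],[[0,0,0],[0,0,0],0],[[0,0,0],[0,0,0],0],[[0,0,0.3],[0,0,0],0],[[0,0,0.5],[0,0,0],0],[[0,0,0.8],[0,0,0],0],[[0,0,0.9],[0,0,0],0],[[0,0,0.9],[0,0,0],0],[[0,0,0.8],[0,0,0],0],[[0,0,0.4],[0,0,0],0]]'
python3 - <<'E'
from h import *
a=bot.capture("side");cv2.imwrite("pics/side4.png",a)
x,y=290,265
cv2.imwrite("pics/c4.png",cv2.resize(a[y-40:y+40,x-50:x+50],None,fx=7,fy=7,interpolation=cv2.INTER_CUBIC))
for h in(0,9):print(h,proj("side",[[429.5,308.5,94.5+18+h],[429.5,308.5,94.5+h],[429.5,308.5,62],[429.5,308.5,80.5-4.5+h]]).tolist())
E
```

```text
time: 9.57
tool_pos: [431.4, 308.8, 247.5]
tcp_rot: [3.139, 0.005, 3.137]
contact_force: [0.8, -1.3, 0.3]
grip_width: 45.8
finger_force: 0.0
0 [[279.7658446764241, 248.82272523369772], [280.1118977738879, 254.0553209238726], [280.7188521668133, 263.20243863419563], [280.4601603728108, 259.30855512657394]]
9 [[279.590089719506, 246.16030654909767], [279.9397721137089, 251.4542305054191], [280.7188521668133, 263.20243863419563], [280.29165925191774, 256.76845989546683]]
```

View pics/c4.png

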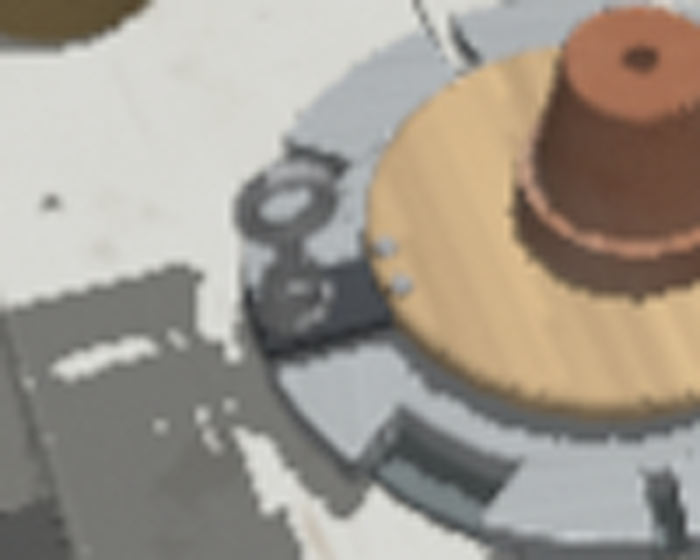

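The ring's hole is at crop (285,203), which is side pixel (280.7,254.0). The prediction is 254.05 for the pin home and 251.5 for the pin resting on the plate. I'll do one numeric check of the hole and the ring's outline before handing in.

Run:
```python
from h import *
a=cv2.imread("pics/side4.png");g=cv2.cvtColor(a,cv2.COLOR_BGR2GRAY)
print(g[246:266,272:291])
t=np.linspace(0,2*np.pi,37)
for h in(0,9):
    c=np.array([429.5,308.5,94.5+h]);e=proj("side",[c+18.5*np.array([np.cos(x),0,np.sin(x)]) for x in t]);print(h,e.min(0),e.max(0))
```

```text
[[214 213 214 214 214 213 213 213 171 110  88  92 103 130 159 157 164 178
  179]
 [214 214 214 214 213 212 210 196 156 109 105 106  95  89  89  88 117 151
  166]
 [215 213 214 214 213 203 191 161 155 144 147 147 126 117  98  85  84 102
  152]
 [214 214 214 214 195 161 166 168 174 167 162 162 149 147 126  93  79 136
  173]
 [216 214 204 187 138 105 149 159 148 141 136 133 130 133 129 109 121 167
  180]
 [216 216 179 119 100 106 134 132 125 115 120 125 108 106 106 114 155 170
  177]
 [216 202 147 107 106 106 116 132 147 147 157 166 122  92  95 104 136 155
  173]
 [216 170 114 104 104 108 140 170 177 179 181 174 126  94  94  89 136 171
  178]
 [215 159 106 101  95 135 170 179 178 179 168 142 108  95  95  96 147 174
  177]
 [216 156 104  99  88 138 168 172 168 165 132 103 100 101  98 116 165 167
  172]
 [216 156 101  94  86 100 128 137 133 124 105 103 105 102 106 147 173 163
  174]
 [216 178 117  92  91  87  88  94  97 104 107 106 103 118 145 173 179 180
  181]
 [216 205 149 100  94  93  95 100 102 107 103 111 134 158 177 181 184 180
  178]
 [216 216 179 144 128 109 102  99  96  98  92 130 171 181 182 182 185 180
  178]
 [217 216 188 176 168 151 143 110  90  94  88 130 171 180 181 180 179 179
  179]
 [216 216 185 172 176 175 169 122  93  94  89 119 145 169 180 183 166 158
  155]
 [215 216 175 169 176 162 145 109  94  95  89 109 100 133 152 152 124 107
   98]
 [216 217 158 159 177 143 102  88  92  94  89  88  88  92  93  83  77  77
   77]
 [216 216 152 156 176 126  89  89  92  93  91  90  91  87  85  81  75  76
   77]
 [216 216 150 134 151 112  90  93  94 120 128 118 101  95 123  99  77  78
   77]]
0 [272.41035921 248.33108478] [287.74864811 259.66935759]
9 [272.19270888 245.67086476] [287.62125432 257.12579782]
```

The hole centre is at row 254 and the ring's bottom at about row 259.5. Both match the pin fully home, so I'm handing in.

```bash
python3 -c "
from plant import bot
print(bot.close_job())"
```

```text
the job is handed in; nothing more can be done
None
```

I turned the pot to its next side and handed the job in: the arm swung about 0.83 rad clockwise and the last side picture shows the ring at its home height, so the pin should be in the first narrow notch, with the pot standing and the gripper clear (no verdict came back).

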